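Scoop fallen nuts out from under the draining shelf

ROBOT

A 6-joint arm with a two-finger parallel gripper is mounted at the origin on the work surface. World frame = base frame: x ahead of the robot, y to its left, z up, the work surface at z = 0. Lengths are in m, angles in rad, forces in N, time in s.
With the tool pointing down it reaches from about 0.275 to 0.875 m from the base axis. Payload 12.5 kg.
Tool frame: the origin (TCP) lies on the front face of the gripper's body, between the roots of the fingers; the fingertips stand 73 mm ahead of it and the grasp point (between the pads) lies 54 mm ahead of it; x points along the fingers, y is the direction in which the jaws open and shut, and the axes are right-handed (so a half turn about x gives the same grasp; the last joint's range is limited). The gripper opens to 85 mm and grips with 20 to 120 N. Pads are 22 mm wide; open, the fingers measure 114 mm over their backs; the gripper's body (76 mm by 85 mm) begins 54 mm behind the grasp point. The pads swing forward as they close: fully open they stand 13 mm farther back than shut.
Start: joints at [-1.399, 0.351, 1.652, -0, 1.139, -0.085], TCP at [0.14, -0.532, 0.304] pointing down, gripper open.
Joint ranges: [-2.75, 2.75], [-0.79, 2.1], [0.01, 2.65], [-1.57, 4.71], [0.07, 3.14], [-2.87, 2.87]. Speed limits (rad/s): [2.22, 2.22, 2.79, 3.14, 3.14, 3.14].

INTERFACE

Orientations are given as a unit quaternion [x, y, z, w].
In Python, from rig import bot gives the robot as it stands.
- The arm moves only by the tool send_rows, never from a script. Its argument "moves" is text: rows parted by semicolons, each of 6 numbers parted by spaces: the shift along the tool's x, y, z in units of 30 cm (1.0 is 30 cm), then the turn, a rotation vector about the tool's x, y, z in units of 360 degrees (1.0 is 360 degrees). In form: tx ty tz rx ry rz; .... A call has 1 to 10 rows; each row shifts and turns the commanded pose from where the row before left it, along the tool's axes as they then stand; what a row does not reach is not made up. A row lasts 1/12 s, in which the tool goes at most 41.7 mm and 7.16 degrees, less where a joint would pass 70% of its speed; a pose out of reach is approached as far as the arm can. A call with a number of a shift or a turn outside -1 to 1 is refused whole. A call with a gripper value outside its range is refused whole. "grip" is the gripper's target within -1 to 1 (shut at 1, half-way at 0, fully open at -1), set as the call begins (left out, the last holds). The fingers move at their own pace and stop on an object; "force" is the grip in N (left out, the last holds). Time passes only in rows, so rows that do not move let the fingers close. It gives the time, the measured TCP pose, the force and the opening at its end, in the units of the state.
- bot.read_state(): the state, without advancing time (a new reading comes with each control period).
- bot.capture(name): name is "scene" or "side" or "wrist"; returns (picture, depth): 384x512x3 uint8, red, green, blue; 384x512 float32, m along the optical axis (not along the pixel's ray), 0 where there is no reading.
- bot.camera_model(name): a dict with "fx", "fy", "cx", "cy" (pixels), "R" (3x3) and "t" (3): a world point X has camera coordinates R X + t. Camera axes: x right, y down, z forward; pixel columns grow to the right and rows downward; lengths in m; the calibration is good to about 2 mm. A picture is of the moment at which its call begins: read the wrist's pose just before it. camera_model takes no time and is no camera call; for the wrist camera it gives the pose at the moment of the call.
- bot.close_job(): hands the job in, once; it reports no verdict.
Trained networks look in the newest picture that a camera, given by its name, has taken for a name from the list of things; names that differ only in an ending like _2 or _b are one class to them, and where a whole thing is asked for, a point or a joint stands for the part that bears it (a point fixed in the world has none). Each returns a list of dicts, best first, with "conf" (0 to 1); they miss things now and then, are a little off and sometimes report something else, mostly with a low value. They report only what shows in the picture. A call takes as long as a camera call.
- bot.look_for(camera, thing): "box" ([left, top, right, bottom] in pixels, round what is visible of it).
- bot.mark_of(camera, thing): "position" ([column, row] in pixels: a listed point, or the origin of a listed thing).
The state is a dict: "time_s": time; "joint_positions": joint angles; "joint_vel": joint speeds; "joint_efforts": joint torques, N m; "position": TCP position; "ee_rot": TCP orientation; "ft_force": force on the tool from outside, world axes, zero at the start; "torque": the same for the moment, N m; "width": opening from 0.0 (shut) to 1.0 (fully open).
Only numpy, scipy, OpenCV 4.12 (cv2) and the standard library are available. Lean on these libraries where they do the work, as an engineer would, in place of code of your own. Each camera call takes 0.05 s, during which the arm holds its last target. There are 200 camera calls.

TASK

Three steel nuts have rolled under the low draining shelf. Take the flat scoop by its grip, slide it under the shelf's lip until the nuts ride up onto its pan, draw them out on the scoop and tip them into the open steel tray, then lay the scoop flat back down on the bench and let go of it. Never touch the nuts with the fingers, and leave the other parts and tools where they are.

Things in the scene. Friction and masses are not known exactly. Their poses are not given: they have to be found in the camera images.
- scoop_grip (a point): Centre of the scoop's grip, an upright wooden block 36 mm along the scoop (x), 18 mm wide (y: grasp across this) and 72 mm tall from the level of the scoop's underside; this point is 50 mm above the underside. x points to the nose, z up. The scoop (0.22 kg, +-20 %) lies flat on the bench, nose towards the shelf (roughly +y).
- scoop_nose (a point): Middle of the scoop's straight nose edge, at its flat underside: 210 mm ahead of and 50 mm below scoop_grip, same axes. The flat bare-metal pan is 124 mm wide and 150 mm long (its rear is 60 mm ahead of the grip), sheet 2 mm, its last 25 mm thinning to 0.5 mm. Side walls 18 mm high, 9 mm near the nose, end 10 mm behind it; inner width 120 mm; rear wall 18 mm high.
- rack: Low steel draining shelf, fixed. Origin below the middle of its front lip, on its underside; x points inward (the way to slide the scoop), y along the lip. Top at z = 69 to 75 mm, x = 0 to 210 mm: a grating of 3 mm bars 25 mm apart (no finger passes), solid from x = 148 mm on. Lip at x = 0, 4 mm thick, lower edge at z = 55 mm (43 mm clear above the floor). 210 mm wide, 10 mm posts at the corners.
- rack_mouth (a point): On the floor plate of the shelf, below the middle of the lip; axes as the shelf's. The plate is solid dark oily steel (friction of nuts, plate and pan on one another about 0.3), 210 mm wide, from an apron at x = -40 mm to x = +150 mm of this point; its top stands 6 to 12 mm above the bench (varies). Low side rails, 12 mm above the plate.
- rack_stop (a point): On the floor plate at the foot of the rigid stop wall that closes the space under the shelf, 140 mm inside the lip, middle of its face; axes as the shelf's. The wall is 34 mm high. Nuts pushed against it ride up onto the scoop's thin nose.
- nut_a: Steel hexagon nut, 24 mm across flats, 13 mm high, edges bevelled 2.5 mm, about 35 g, flat on the shelf's floor plate, 65 to 95 mm inside the lip, seen through the grating. Origin at the centre of its underside. The three alike nuts lie side by side along the lip, anywhere up to 30 mm off its middle, and all fit within the scoop's width if it is centred on them.
- nut_b: Second nut, as nut_a, its centre 30 to 33 mm to one side of it (the shelf's +y, roughly) and up to 11 mm nearer or farther in.
- nut_c: Third nut, as nut_a, its centre 30 to 33 mm to its other side and up to 11 mm nearer or farther in.
- tray: Open square steel tray fixed to the bench, empty: 180 x 180 mm outside, walls 4 mm thick and 45 mm high, floor about 4 mm. Origin at the centre of its underside, x and y along its sides. It stands on the right-hand part of the bench.
- bearing: loose steel ball-bearing ring, 52 mm across, 16 mm high, standing on the solid rear strip of the shelf top; leave alone
- gear: loose dark steel gear, 58 mm across, 26 mm high with hub, on the solid rear strip of the shelf top; leave alone
- wrench: loose open-ended wrench, about 190 mm, lying on the bench beyond the shelf; leave alone
- screwdriver: loose screwdriver, about 200 mm, lying on the bench at the right; leave alone
- oil_can: loose white plastic bottle, 70 mm across, 140 mm tall, on the bench beyond the shelf; leave alone
- bolt: loose hexagon-headed bolt, about 90 mm long, lying on the bench beyond the tray; leave alone

How it is judged:
By the outcome, as a careful person would: the job done as asked, in the order asked, and still so for the second after the job is handed in, with the robot touching nothing.
It also fails if it takes over 67 s, if anything falls off the work surface, if the arm or the gripper's body presses on something with over 40 N, if the wrist force passes 120 N, or if a joint passes its speed limit or range.

## Working session

There is one attempt and no reset: what is moved stays moved. The work goes in short steps, Python scripts to look and compute and a tool call to move; the robot and the scene stay as the last step left them, time stands still between calls to the robot, and variables do not carry over. Pictures are saved under pics/ and viewed, about 8 in all and at most 12, crops included, and the job is handed in when it is done.

Besides the shell and the picture viewer there is one more tool, called after "Call:" as name(argument=value, ...) on one line, values as JSON. send_rows: Moves the arm, as the interface text tells. Shifts and turns lie within -1 to 1; 1 stands for 30 cm of shift or 360 degrees of turn. Its arguments: {"type":"object","properties":{"moves":{"type":"string"},"grip":{"type":"number"},"force":{"type":"number"}},"required":["moves"]}

```bash
mkdir -p pics; ls
cat > h.py <<'E'
import numpy as np, cv2
from rig import bot
from scipy.spatial.transform import Rotation as Ro
def P(cam,px,depth=None,z=None,m=None):
    m=m or bot.camera_model(cam); R=np.array(m["R"]);t=np.array(m["t"])
    r=np.array([(px[0]-m["cx"])/m["fx"],(px[1]-m["cy"])/m["fy"],1.])
    o=-R.T@t; d=R.T@r
    s=depth if depth is not None else (z-o[2])/d[2]
    return o+s*d
def proj(cam,X):
    m=bot.camera_model(cam); c=np.array(m["R"])@np.array(X)+np.array(m["t"])
    return np.array([m["fx"]*c[0]/c[2]+m["cx"],m["fy"]*c[1]/c[2]+m["cy"]])
E
python3 - <<'E'
from h import *
np.set_printoptions(precision=4,suppress=True)
s=bot.read_state();print(s["position"],s["ee_rot"],s["width"])
for c in ["scene","side","wrist"]:
    im,d=bot.capture(c); cv2.imwrite(f"pics/{c}0.png",im[:,:,::-1]); np.save(f"pics/{c}0d.npy",d)
    m=bot.camera_model(c); print(c,-np.array(m["R"]).T@np.array(m["t"]),np.array(m["R"])[2],m["fx"])
    for th in ["scoop_grip","scoop_nose","rack_mouth","rack_stop","rack","nut_a","tray"]:
        for r in bot.mark_of(c,th)[:4]:
            u,v=r["position"]; 
            if 0<=u<511 and 0<=v<383:
                dd=d[int(round(v)),int(round(u))]; print(th,round(r["conf"],2),np.round([u,v],1),P(c,(u,v),depth=dd))
E
cd pics; python3 -c "
import cv2,numpy as np
a=cv2.imread('scene0.png');b=cv2.imread('side0.png')
cv2.imwrite('both.png',cv2.resize(np.vstack([a,b]),None,fx=.78,fy=.78))"
```

```text
pics
[ 0.1397 -0.5317  0.3034] [-0.7013 -0.0909  0.7013 -0.0901] 0.9986405668816065
scene [ 1.2011 -0.3246  1.087 ] [-0.515   0.1965 -0.8343] 414.6792386513652
scoop_grip 0.81 [230.7 174.5] [ 0.5034 -0.131   0.0601]
scoop_grip 0.69 [356.3 142. ] [0.4891 0.3144 0.0153]
scoop_nose 0.68 [289.3 158.7] [ 0.467   0.0821 -0.0009]
rack_mouth 0.76 [319.2 156.2] [0.497  0.175  0.0085]
rack_mouth 0.59 [230.8 176.6] [ 0.5026 -0.1309  0.0479]
rack_stop 0.7 [355.4 138.9] [0.5152 0.2833 0.0731]
rack 0.9 [318.7 157.1] [0.4962 0.1745 0.0029]
nut_a 0.56 [350.2 162.4] [0.5609 0.2531 0.0196]
nut_a 0.5 [341.6 147.3] [0.4958 0.2553 0.0198]
nut_a 0.45 [344.9 153.2] [0.5225 0.2535 0.0212]
tray 0.97 [202.  237.8] [ 0.6501 -0.2693  0.0054]
side [0.0888 0.8491 0.9545] [ 0.37   -0.6704 -0.6432] 469.1399943274348
scoop_grip 0.67 [299.8 204. ] [ 0.4864 -0.1211  0.0648]
scoop_grip 0.59 [245.9 288.2] [0.4914 0.1836 0.0047]
scoop_nose 0.76 [274.1 266.3] [0.4647 0.0782 0.0005]
rack_mouth 0.71 [244.4 284.1] [0.5013 0.1743 0.0055]
rack_mouth 0.56 [210.4 301. ] [0.5438 0.268  0.0139]
rack_stop 0.82 [216.  324.6] [0.4701 0.3504 0.0693]
rack_stop 0.68 [272.3 268.5] [ 0.4659  0.0863 -0.0011]
rack 0.85 [245.1 288.6] [0.492  0.1865 0.0059]
rack 0.42 [210.5 298.6] [0.5458 0.2641 0.0178]
nut_a 0.6 [233.5 309.1] [0.4797 0.2629 0.0173]
nut_a 0.47 [211.8 299.3] [0.5431 0.2626 0.0151]
nut_a 0.38 [223.3 303.6] [0.4869 0.2937 0.0692]
tray 0.68 [277.3 178.9] [ 0.6345 -0.2684  0.0029]
wrist [ 0.2083 -0.514   0.3732] [-0.2722 -0.0719 -0.9596] 316.3794836906143
```

View pics/both.png

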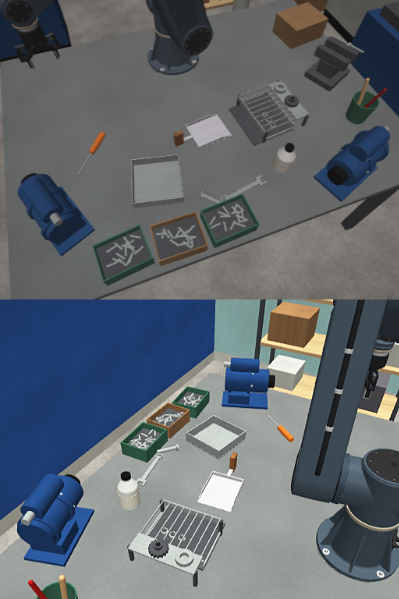

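```bash
cat >> h.py <<'E'
np.set_printoptions(precision=4,suppress=True)
def axes(h):  # tool pointing down, tool y = scoop lateral for heading h(deg): x down, z=?
    pass
def rows(Tp,TR,cap=0.13,st=None):
    """total tool-frame shift (units) and turn (units) from current to target"""
    s=st or bot.read_state(); R0=Ro.from_quat(s["ee_rot"]); d=R0.inv().apply(np.array(Tp)-s["position"])/.3
    rv=(R0.inv()*TR).as_rotvec()/(2*np.pi)
    n=int(np.ceil(max(np.linalg.norm(d)/cap,np.linalg.norm(rv)/0.0195,1)))
    return d,rv,n
E
python3 - <<'E'
from h import *
s=bot.read_state(); print(Ro.from_quat(s["ee_rot"]).as_matrix())
d,rv,n=rows([0.42,-0.22,0.36],Ro.from_quat(s["ee_rot"]));print(d,n,d/n)
E
```

```text
[[-0.      0.254  -0.9672]
 [ 0.     -0.9672 -0.254 ]
 [-1.     -0.      0.    ]]
[-0.187  -0.7684 -1.1678] 11 [-0.017  -0.0699 -0.1062]
```

Call:
send_rows(moves="-0.017 -0.07 -0.107 0 0 0;-0.017 -0.07 -0.107 0 0 0;-0.017 -0.07 -0.107 0 0 0;-0.017 -0.07 -0.107 0 0 0;-0.017 -0.07 -0.107 0 0 0;-0.017 -0.07 -0.107 0 0 0;-0.017 -0.07 -0.107 0 0 0;-0.017 -0.07 -0.107 0 0 0;-0.017 -0.07 -0.107 0 0 0;-0.017 -0.07 -0.107 0 0 0")

```text
time_s: 2.03
position: [0.3978, -0.2456, 0.3554]
ee_rot: [0.701, 0.09, -0.701, 0.091]
ft_force: [0.4, -0.5, -0.2]
width: 0.995
```

Call:
send_rows(moves="0 -0.1 0 -0.019 0 0;0 -0.1 0 -0.019 0 0;0 -0.1 0 -0.019 0 0;0 -0.1 0 -0.019 0 0;0 -0.09 -0.05 -0.019 0 0;0 -0.06 -0.08 -0.019 0 0;0 -0.03 -0.1 -0.019 0 0;0 0 -0.11 -0.019 0 0;0 0.02 -0.11 -0.019 0 0;0 0.04 -0.11 -0.019 0 0")

```text
time_s: 2.87
position: [0.4034, 0.0394, 0.3553]
ee_rot: [0.528, 0.47, -0.527, 0.471]
ft_force: [0.9, -1.0, 0.5]
width: 1.004
```

```bash
cat >> h.py <<'E'
def down(h):
    """tool pointing down, jaw axis across heading h (deg): y at h-90, z at h+180"""
    a=np.radians(h); return Ro.from_matrix(np.array([[0,0,-1],[np.sin(a),-np.cos(a),0],[-np.cos(a),-np.sin(a),0]]).T)
E
python3 - <<'E'
from h import *
print(rows([0.48,0.19,0.40],down(98)))
E
```

```text
(array([-0.1489,  0.1965, -0.5279]), array([-0.0404,  0.    , -0.0002]), 5)
```

Call:
send_rows(moves="-0.03 0.04 -0.106 -0.008 0 0;-0.03 0.04 -0.106 -0.008 0 0;-0.03 0.04 -0.106 -0.008 0 0;-0.03 0.04 -0.106 -0.008 0 0;-0.03 0.04 -0.106 -0.008 0 0;0 0 0 0 0 0;0 0 0 0 0 0")

```text
time_s: 3.45
position: [0.4662, 0.1963, 0.3998]
ee_rot: [0.466, 0.532, -0.466, 0.532]
ft_force: [-0.3, -0.5, -0.2]
width: 1.003
```

Run:
```python
from h import *
s=bot.read_state();print(s["position"],Ro.from_quat(s["ee_rot"]).as_matrix()[:,1])
c="wrist";m=bot.camera_model(c)
im,d=bot.capture(c); cv2.imwrite(f"pics/w1.png",im[:,:,::-1]); np.savez("pics/w1.npz",d=d,im=im,**{k:np.array(v) for k,v in m.items()})
for th in ["scoop_grip","scoop_nose","rack_mouth","rack_stop","rack","nut_a"]:
    for r in bot.mark_of(c,th)[:4]:
        u,v=r["position"]
        if 0<=u<511 and 0<=v<383:
            dd=d[int(round(v)),int(round(u))]; print(th,round(r["conf"],2),np.round([u,v],1),P(c,(u,v),depth=dd,m=m),P(c,(u,v),z=0.009,m=m))
```

```text
[0.4662 0.1963 0.3998] [0.9911 0.133  0.    ]
scoop_grip 0.93 [247.6 353.2] [0.4618 0.2063 0.4048] [ 0.4989 -0.1681  0.009 ]
scoop_nose 0.59 [245.8 223.8] [0.4654 0.0744 0.    ] [0.4652 0.0781 0.009 ]
rack_mouth 0.68 [422.9 274. ] [0.7661 0.0272 0.007 ] [0.7648 0.0283 0.009 ]
rack_mouth 0.57 [276.4 167.6] [0.4996 0.1723 0.0053] [0.4992 0.173  0.009 ]
rack_stop 0.56 [284.9  66.3] [0.4852 0.3073 0.0692] [0.4896 0.3133 0.009 ]
rack 0.84 [275.1 165.5] [0.4972 0.1751 0.005 ] [0.4968 0.1759 0.009 ]
nut_a 0.8 [277.8 112.1] [0.4885 0.2526 0.0188] [0.4892 0.2523 0.009 ]
nut_a 0.67 [299.4 112.4] [0.5182 0.2562 0.0188] [0.5195 0.2559 0.009 ]
nut_a 0.51 [318.6 118. ] [0.546  0.2522 0.0181] [0.5479 0.2519 0.009 ]
```

View pics/w1.png

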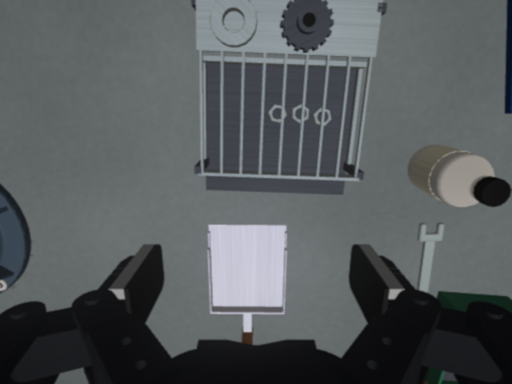

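Run:
```python
from h import *
z=np.load("pics/w1.npz"); d=z["d"];im=z["im"];m={k:z[k] for k in ["fx","fy","cx","cy","R","t"]}
v,u=np.mgrid[0:384,0:512]; r=np.stack([(u-m["cx"])/m["fx"],(v-m["cy"])/m["fy"],np.ones_like(u)],-1)*d[...,None]
W=(r-m["t"])@m["R"]
def rect(mask,n):
    p=W[mask][:,:2].astype(np.float32); (c,s,a)=cv2.minAreaRect(p*1000); print(n,len(p),np.round(c,1),np.round(s,1),round(a,2),"zmed",np.median(W[mask][:,2]))
reg=(u>150)&(u<400)&(v<200)
rect(reg&(W[...,2]>.062)&(W[...,2]<.080),"top")
g=cv2.cvtColor(im,cv2.COLOR_RGB2GRAY)
print("apron z",[np.median(W[182:190,a:a+20,2]) for a in (215,250,280,310)],"bench",np.median(W[200:215,220:330,2]), "plate",[np.median(W[a:a+10,226:238,2]) for a in (80,120,155)])
dark=reg&(v>50)&(g<80)&(W[...,2]<.02)&(u>200)&(u<360)&(np.abs(W[...,2]-.006)<.006)
k,l,st,ce=cv2.connectedComponentsWithStats((dark&(v>178)).astype(np.uint8)); 
i=1+np.argmax(st[1:,4]); rect(l==i,"apron")
br=(g>150)&(v>215)&(v<325)&(u>190)&(u<300); rect(br,"pan"); 
for row in (230,250,270,290,305):
    uu=np.where(br[row])[0]; a,b=P("wrist",(uu[0],row),z=.01,m=m),P("wrist",(uu[-1],row),z=.01,m=m); print(row,uu[0],uu[-1],a,b,(a+b)/2)
# nose edge
for col in (215,230,245,260,275):
    rr=np.where(g[205:300,col]>130)[0][0]+205; print(col,rr,P("wrist",(col,rr-.5),z=0.0,m=m))
wr=(W[...,2]>.007)&(W[...,2]<.022)&(v>215)&(v<320)&(u>190)&(u<300); print("walls");rect(wr,"walls")
print([W[a,240:250,2].mean() for a in(240,270,300)])
# nuts
for (a,b) in ((278,113),(300,113),(322,117)):
    nm=(abs(u-a)<11)&(abs(v-b)<11)&(W[...,2]>.014)&(W[...,2]<.024)
    p=W[nm]; print("nut",p.min(0),p.max(0),(p.min(0)+p.max(0))/2,len(p))
```

```text
top 10737 [489.2 276.3] [220.2 210.4] 5.55 zmed 0.068523198784159
apron z [np.float64(0.0056469701893105614), np.float64(0.005609977754981053), np.float64(0.005823874297977328), np.float64(0.005816131414587683)] bench -0.0004816275385678837 plate [np.float64(0.005521956885408172), np.float64(0.005515492696494741), np.float64(0.005586775694752206)]
apron 1664 [500.9 145.2] [208.5  20.7] 5.3 zmed 0.005709938048730655
pan 6413 [466.1  76. ] [127.7 381.8] 6.92 zmed 0.0015264234105592865
230 209 285 [0.4092 0.0605 0.01  ] [0.5275 0.0762 0.01  ] [0.4684 0.0683 0.01  ]
250 211 284 [0.4155 0.0264 0.01  ] [0.5314 0.0418 0.01  ] [0.4734 0.0341 0.01  ]
270 208 285 [ 0.414  -0.0101  0.01  ] [0.5386 0.0064 0.01  ] [ 0.4763 -0.0019  0.01  ]
290 209 284 [ 0.419  -0.0473  0.01  ] [ 0.5429 -0.0309  0.01  ] [ 0.4809 -0.0391  0.01  ]
305 210 284 [ 0.4233 -0.0761  0.01  ] [ 0.5474 -0.0597  0.01  ] [ 0.4854 -0.0679  0.01  ]
215 224 [ 0.4167  0.0684 -0.    ]
230 224 [0.4404 0.0716 0.    ]
245 224 [0.4641 0.0747 0.    ]
260 224 [0.4878 0.0779 0.    ]
275 225 [0.5117 0.0793 0.    ]
walls
walls 747 [479.4 -15.4] [124.1 157.9] 7.24 zmed 0.014927091369644974
[np.float64(0.0017429672468120532), np.float64(0.0011500985695191328), np.float64(0.0013748602372331868)]
nut [0.4752 0.2391 0.0144] [0.502  0.2631 0.0219] [0.4886 0.2511 0.0181] 222
nut [0.5075 0.242  0.0147] [0.5326 0.2688 0.0213] [0.5201 0.2554 0.018 ] 213
nut [0.5377 0.2424 0.0147] [0.5634 0.2672 0.0212] [0.5506 0.2548 0.0179] 206
```

Run:
```python
from h import *
d,rv,n=rows([0.4935,-0.133,0.25],down(97.1));print(d,rv,n,d/10)
```

```text
[ 0.4998 -0.0508  1.0939] [ 0.0009  0.     -0.    ] 10 [ 0.05   -0.0051  0.1094]
```

Call:
send_rows(moves="0.05 -0.005 0.109 0 0 0;0.05 -0.005 0.109 0 0 0;0.05 -0.005 0.109 0 0 0;0.05 -0.005 0.109 0 0 0;0.05 -0.005 0.109 0 0 0;0.05 -0.005 0.109 0 0 0;0.05 -0.005 0.109 0 0 0;0.05 -0.005 0.109 0 0 0;0.05 -0.005 0.109 0 0 0;0.05 -0.005 0.112 0.001 0 0")

```text
time_s: 4.63
position: [0.4938, -0.1339, 0.2493]
ee_rot: [0.468, 0.53, -0.468, 0.53]
ft_force: [0.8, 0.6, 0.0]
width: 0.998
```

Run:
```python
from h import *
s=bot.read_state();print(s["position"],Ro.from_quat(s["ee_rot"]).as_matrix()[:,1])
for c in ("wrist","scene"):
    m=bot.camera_model(c); im,d=bot.capture(c); cv2.imwrite(f"pics/{c}2.png",im[:,:,::-1])
    for th in ["scoop_grip","scoop_nose"]:
        for r in bot.mark_of(c,th)[:1]: print(c,th,r,P(c,r["position"],z=.05 if th=="scoop_grip" else 0,m=m))
m=bot.camera_model("wrist");print(proj("wrist",[0.4935,-0.133,0.072]))
print(rows([0.4935,-0.133,0.102],down(97.1)))
```

```text
[ 0.4938 -0.1339  0.2493] [0.9923 0.1238 0.0004]
wrist scoop_grip {'position': [256.2, 178.6], 'conf': 0.86} [ 0.4927 -0.1301  0.05  ]
scene scoop_grip {'position': [229.8, 175.1], 'conf': 0.77} [ 0.4977 -0.1324  0.05  ]
scene scoop_nose {'position': [288.6, 161.3], 'conf': 0.82} [0.4766 0.0755 0.    ]
[255.823  191.3169]
(array([ 0.4947, -0.0032,  0.0049]), array([ 0.0002,  0.    , -0.0001]), 4)
```

View pics/wrist2.png

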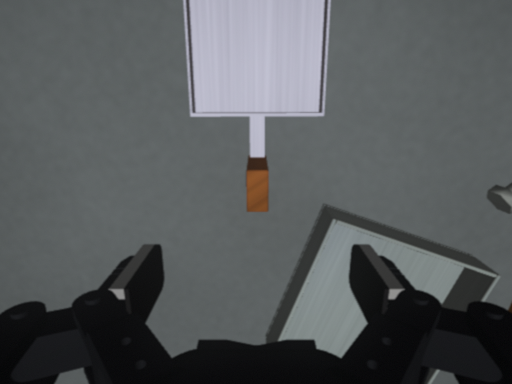

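Run:
```python
from h import *
for p in [(325,207),(498,275)]: print(P("wrist",p,z=.045))
d=cv2.imread("pics/wrist2.png"); 
im,dep=bot.capture("scene"); m=bot.camera_model("scene")
v,u=np.mgrid[0:384,0:512]; W=(np.stack([(u-m["cx"])/m["fx"],(v-m["cy"])/m["fy"],np.ones_like(u)],-1)*dep[...,None]-np.array(m["t"]))@np.array(m["R"])
k=(u>160)&(u<245)&(v>195)&(v<270)&(W[...,2]>.035)&(W[...,2]<.05); print(cv2.minAreaRect((W[k][:,:2]*1000).astype(np.float32)))
```

```text
[ 0.5595 -0.148   0.045 ]
[ 0.7414 -0.1967  0.045 ]
((636.957763671875, -268.62969970703125), (180.1048126220703, 182.9397735595703), 77.47968292236328)
```

Call:
send_rows(moves="0 0 0 0 0 0;0.06 0 0.001 0 0 0;0.06 0.002 0.001 0 0 0;0.06 0.002 0.001 0 0 0;0 0 0 0 0 0;0 0 0 0 0 0", grip=0, force=100)

```text
time_s: 5.48
position: [0.4954, -0.1321, 0.196]
ee_rot: [0.467, 0.531, -0.468, 0.53]
ft_force: [0.7, -0.4, 0.9]
width: 0.501
```

Call:
send_rows(moves="0.09 0 0 0 0 0;0.09 0 0 0 0 0;0.08 0 0 0 0 0;0.053 0 0 0 0 0;0 0 0 0 0 0;0 0 0 0 0 0")

```text
time_s: 5.98
position: [0.496, -0.1327, 0.1029]
ee_rot: [0.468, 0.53, -0.468, 0.53]
ft_force: [-0.2, -0.4, 0.1]
width: 0.5
```

Call:
send_rows(moves="0 0 0 0 0 0;0 0 0 0 0 0;0 0 0 0 0 0;0 0 0 0 0 0;0 0 0 0 0 0;0 0 0 0 0 0;0 0 0 0 0 0", grip=1, force=100)

```text
time_s: 6.57
position: [0.4963, -0.133, 0.1038]
ee_rot: [0.468, 0.529, -0.467, 0.531]
ft_force: [-1.0, 1.0, 7.9]
width: 0.2
```

Call:
send_rows(moves="-0.02 0 0 0 0 0;-0.04 0 0 0 0 0;-0.04 0 0 0 0 0;0 0 0 0 0 0;0 0 0 0 0 0")

```text
time_s: 6.98
position: [0.4958, -0.1328, 0.1331]
ee_rot: [0.468, 0.53, -0.468, 0.531]
ft_force: [0.3, 0.9, -2.3]
width: 0.198
```

Run:
```python
from h import *
s=bot.read_state();print(s["position"],Ro.from_quat(s["ee_rot"]).as_matrix().T,s["ft_force"],s["width"])
c="wrist";m=bot.camera_model(c); im,d=bot.capture(c); cv2.imwrite(f"pics/w3.png",im[:,:,::-1])
v,u=np.mgrid[0:384,0:512]; W=(np.stack([(u-m["cx"])/m["fx"],(v-m["cy"])/m["fy"],np.ones_like(u)],-1)*d[...,None]-np.array(m["t"]))@np.array(m["R"])
R=Ro.from_quat(s["ee_rot"]); T=R.inv().apply((W-s["position"]).reshape(-1,3)).reshape(W.shape)  # tool coords
for th in ["scoop_grip","scoop_nose"]:
    for r in bot.mark_of(c,th)[:1]: print(th,r,P(c,r["position"],z=.033,m=m))
g=cv2.cvtColor(im,cv2.COLOR_RGB2GRAY)
for row in range(0,130,15):
    k=np.where(g[row]>140)[0]
    if len(k): print(row,k[0],k[-1],T[row,k[0]],T[row,k[-1]], T[row,256])
print(rows([0.544,-0.055,0.120],down(95.45)))
```

```text
[ 0.4958 -0.1328  0.1331] [[ 0.002  -0.0008 -1.    ]
 [ 0.9922  0.1246  0.0019]
 [ 0.1246 -0.9922  0.001 ]] [ 0.2821  0.8741 -2.2769] 0.19810037853161708
scoop_grip {'position': [254.4, 270.7], 'conf': 0.71} [ 0.4977 -0.1612  0.033 ]
0 112 396 [ 0.134  -0.0825 -0.1251] [ 0.0857  0.06   -0.1123] [ 0.1039 -0.0007 -0.1171]
15 114 395 [ 0.1342 -0.0825 -0.1175] [ 0.0881  0.0612 -0.107 ] [ 0.1013 -0.0008 -0.11  ]
30 116 393 [ 0.1332 -0.0819 -0.1095] [ 0.0864  0.0604 -0.1006] [ 0.1026 -0.0008 -0.1037]
45 118 391 [ 0.0859 -0.0629 -0.0946] [ 0.0861  0.0601 -0.0945] [ 0.1027 -0.0008 -0.097 ]
60 120 390 [ 0.087  -0.0632 -0.0884] [ 0.0865  0.0605 -0.0882] [ 0.1016 -0.0008 -0.0899]
75 121 388 [ 0.1348 -0.0827 -0.0851] [ 0.0865  0.0604 -0.0818] [ 0.102  -0.0008 -0.0828]
90 123 387 [ 0.1343 -0.0823 -0.0764] [ 0.0859  0.0605 -0.0751] [ 0.1027 -0.0008 -0.0756]
105 125 385 [ 0.1336 -0.0818 -0.0676] [ 0.0868  0.0607 -0.0683] [ 0.1027 -0.0008 -0.0681]
120 127 384 [ 0.0868 -0.063  -0.0615] [ 0.0861  0.0607 -0.0614] [ 0.1024 -0.0008 -0.0604]
(array([ 0.0389,  0.1935, -0.2365]), array([ 0.0047, -0.    ,  0.0001]), 3)
```

View pics/w3.png

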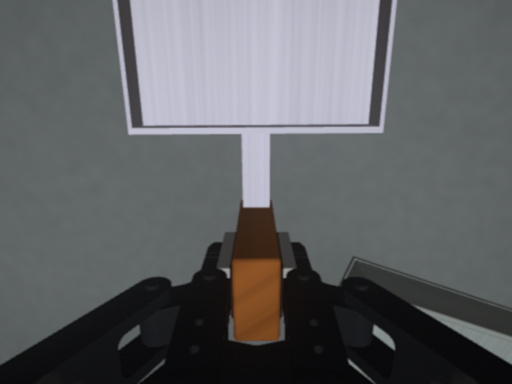

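Call:
send_rows(moves="0.005 0.03 -0.03 0.001 0 0;0.01 0.05 -0.06 0.001 0 0;0.01 0.05 -0.06 0.001 0 0;0.01 0.05 -0.06 0.001 0 0;0.005 0.018 -0.03 0.0007 0 0;0 0 0 0 0 0;0 0 0 0 0 0")

```text
time_s: 7.72
position: [0.5459, -0.0543, 0.1194]
ee_rot: [0.475, 0.524, -0.476, 0.523]
ft_force: [0.1, -0.3, -2.4]
width: 0.197
```

```bash
cat >> h.py <<'E'
U=np.array([-.095,.9955]);L=np.array([.5233,.1741])
def st(rackbias=0):
    s=bot.read_state();R=Ro.from_quat(s["ee_rot"]);p=np.array(s["position"]);M=R.as_matrix()
    nose=p+R.apply([.1045,-.0012,-.208]); gr=p+R.apply([.1045,-.0012,0])
    mouth=np.array([.4992,.1718]); q=nose[:2]-mouth
    print("t",s["time_s"],"p",p,"nose",nose,"s",q@U,"lat",q@np.array([.9955,.095]),"heading",np.degrees(np.arctan2(-M[1,2],-M[0,2])),"pitch(nose up)",np.degrees(np.arcsin(-M[2,2])),"roll",np.degrees(np.arcsin(M[2,1])),"f",np.array(s["ft_force"]),"w",s["width"])
    return s
E
python3 - <<'E'
from h import *
st()
ims=[]
for c,(x,y,w,h) in {"scene":(220,70,180,140),"side":(150,190,180,140)}.items():
    im,d=bot.capture(c); ims.append(cv2.resize(im[y:y+h,x:x+w,::-1],None,fx=3.2,fy=3.2,interpolation=cv2.INTER_CUBIC)[:300*3//2])
    for r in bot.mark_of(c,"scoop_nose")[:1]: print(r,P(c,r["position"],z=0.015))
cv2.imwrite("pics/v4.png",cv2.resize(np.vstack(ims),None,fx=.66,fy=.66))
E
```

```text
t 7.7167 p [ 0.5459 -0.0543  0.1194] nose [0.5246 0.1526 0.015 ] s -0.02153327556329415 lat 0.023419169599786235 heading 95.53139318506385 pitch(nose up) 0.013307554630331843 roll -0.07693831177068727 f [ 0.1445 -0.294  -2.3659] w 0.19732512241265343
{'position': [317.6, 164.1], 'conf': 0.88} [0.5286 0.1535 0.015 ]
{'position': [208.6, 299.0], 'conf': 0.73} [0.5506 0.2657 0.015 ]
```

View pics/v4.png

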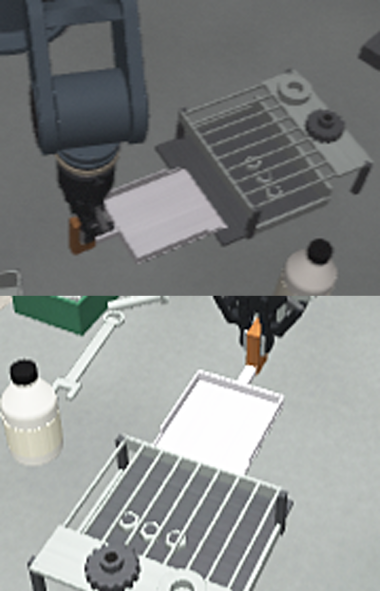

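Call:
send_rows(moves="0 0 0 0 -0.0033 0;0.006 0 0 0 0 0;0.005 0 0 0 0 0;0 0 0 0 0 0;0 0 0 0 0 0")

```text
time_s: 8.33
position: [0.5463, -0.0547, 0.1166]
ee_rot: [0.471, 0.518, -0.481, 0.528]
ft_force: [-0.1, -0.4, -3.1]
width: 0.2
```

```bash
python3 -c "
from h import *
st()"
```

```text
t 8.3333 p [ 0.5463 -0.0547  0.1166] nose [0.5256 0.1501 0.0079] s -0.024141795924013006 lat 0.024177554095206572 heading 95.44516605435717 pitch(nose up) -1.1624261953077073 roll -0.014363102965725436 f [-0.1142 -0.4209 -3.1246] w 0.2002664864274972
```

Call:
send_rows(moves="0.0017 0 0 0 0 0;0.0017 0 0 0 0 0;0 0 0 0 0 0;0 0 0 0 0 0")

```text
time_s: 8.67
position: [0.5464, -0.0545, 0.1157]
ee_rot: [0.471, 0.518, -0.48, 0.529]
ft_force: [-0.8, -0.6, -2.2]
width: 0.198
```

Call:
send_rows(moves="0.002 0 0 0 0 0;0.002 0 0 0 0 0;0 0 0 0 0 0;0 0 0 0 0 0")

```text
time_s: 9.0
position: [0.5464, -0.0545, 0.1145]
ee_rot: [0.471, 0.518, -0.481, 0.529]
ft_force: [0.7, 0.7, -2.6]
width: 0.2
```

Call:
send_rows(moves="0.002 0 0 0 0 0;0.002 0 0 0 0 0;0 0 0 0 0 0;0 0 0 0 0 0")

```text
time_s: 9.33
position: [0.5465, -0.0546, 0.1134]
ee_rot: [0.471, 0.518, -0.48, 0.529]
ft_force: [-0.6, 0.5, 0.3]
width: 0.199
```

Call:
send_rows(moves="0.002 0 0 0 0 0;-0.0005 0 -0.025 0 0 0;-0.001 0 -0.05 0 0 0;-0.001 0 -0.05 0 0 0;-0.001 0 -0.05 0 0 0;-0.001 0 -0.05 0 0 0;-0.0005 0 -0.025 0 0 0;0 0 0 0 0 0;0 0 0 0 0 0")

```text
time_s: 10.08
position: [0.5393, 0.0203, 0.1127]
ee_rot: [0.471, 0.518, -0.48, 0.529]
ft_force: [-0.7, 0.6, 1.3]
width: 0.202
```

```bash
python3 -c "
from h import *
st()"
```

```text
t 10.0833 p [0.5393 0.0203 0.1127] nose [0.5184 0.2251 0.0039] s 0.051209845122644454 lat 0.02417318548712754 heading 95.50596075049519 pitch(nose up) -1.1805766906520592 roll 0.006600989328140003 f [-0.693   0.5569  1.3375] w 0.20172938414838065
```

Call:
send_rows(moves="-0.0005 0 -0.025 0 0 0;-0.0005 0 -0.025 0 0 0;-0.0005 0 -0.025 0 0 0;-0.0005 0 -0.025 0 0 0;-0.0005 0 -0.025 0 0 0;-0.0005 0 -0.025 0 0 0;-0.0005 0 -0.025 0 0 0;-0.0005 0 -0.02 0 0 0;-0.0004 0 -0.02 0 0 0;0 0 0 0 0 0")

```text
time_s: 10.92
position: [0.533, 0.0854, 0.1125]
ee_rot: [0.471, 0.518, -0.48, 0.529]
ft_force: [0.4, 0.9, 1.8]
width: 0.199
```

Run:
```python
from h import *
st()
ims=[]
for c,(x,y,w,h) in {"scene":(280,80,120,110),"side":(150,230,130,110)}.items():
    im,d=bot.capture(c); ims.append(cv2.resize(im[y:y+h,x:x+w,::-1],(560,480),interpolation=cv2.INTER_CUBIC))
    for r in bot.mark_of(c,"nut_a")[:3]: 
        p=P(c,r["position"],z=0.008); print(r,p,(p[:2]-[.4992,.1718])@U,(p[:2]-[.4992,.1718])@[.9955,.095])
cv2.imwrite("pics/v5.png",cv2.resize(np.hstack(ims),None,fx=.7,fy=.7))
```

```text
t 10.9167 p [0.533  0.0854 0.1125] nose [0.5121 0.2902 0.0038] s 0.11661956501133845 lat 0.024042810240669794 heading 95.50216272232757 pitch(nose up) -1.1683569196407058 roll -0.005127457432439673 f [0.3626 0.9171 1.7727] w 0.19925609737358893
{'position': [357.9, 149.8], 'conf': 0.54} [0.5159 0.3079 0.008 ] 0.1339100242592256 0.029560679383580105
{'position': [363.7, 157.7], 'conf': 0.44} [0.5517 0.3102 0.008 ] 0.1327474122404657 0.06545066571342835
{'position': [353.2, 144.5], 'conf': 0.4} [0.4904 0.3038 0.008 ] 0.1322476572608901 0.003787592498978889
```

View pics/v5.png

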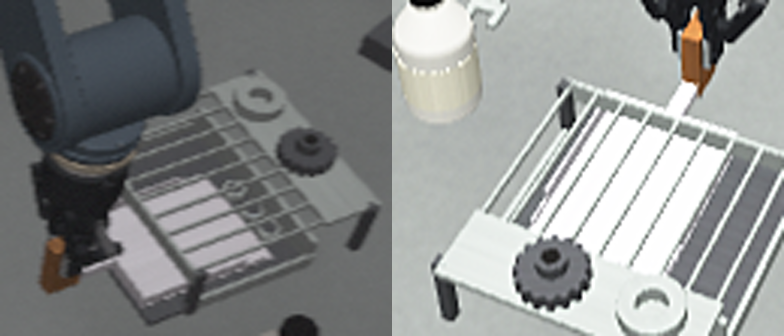

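Call:
send_rows(moves="-0.0002 0 -0.01 0 0 0;-0.0002 0 -0.01 0 0 0;-0.0002 0 -0.01 0 0 0;-0.0002 0 -0.01 0 0 0;0 0 0 0 0 0")

```text
time_s: 11.53
position: [0.532, 0.0968, 0.1126]
ee_rot: [0.471, 0.518, -0.48, 0.529]
ft_force: [-0.2, 0.9, 1.0]
width: 0.199
```

Call:
send_rows(moves="-0.0002 0 -0.01 0 0 0;-0.0001 0 -0.006 0 0 0;0 0 0 0 0 0")

```text
time_s: 11.78
position: [0.5315, 0.1014, 0.1126]
ee_rot: [0.471, 0.518, -0.48, 0.529]
ft_force: [0.1, 0.9, 1.4]
width: 0.2
```

Call:
send_rows(moves="-0.0001 0 -0.005 0 0 0;-0.0001 0 -0.005 0 0 0;0 0 0 0 0 0")

```text
time_s: 12.03
position: [0.5313, 0.1042, 0.1126]
ee_rot: [0.471, 0.518, -0.48, 0.529]
ft_force: [0.3, 0.8, 1.8]
width: 0.196
```

Run:
```python
from h import *
st()
```

```text
t 12.0333 p [0.5313 0.1042 0.1126] nose [0.5105 0.3089 0.0038] s 0.1354227714937283 lat 0.02427461916371277 heading 95.46043887440894 pitch(nose up) -1.1851033126978852 roll 0.002163098461059617 f [0.2751 0.8446 1.7865] w 0.19637711678148181
```

Call:
send_rows(moves="-0.0001 0 -0.005 0 0 0;-0.0001 0 -0.005 0 0 0;0 0 0 0 0 0")

```text
time_s: 12.28
position: [0.531, 0.1072, 0.1126]
ee_rot: [0.471, 0.518, -0.48, 0.529]
ft_force: [0.4, 0.1, 2.4]
width: 0.198
```

Call:
send_rows(moves="-0.0001 0 -0.004 0 0 0;-0.0001 0 -0.003 0 0 0;0 0 0 0 0 0")

```text
time_s: 12.53
position: [0.5308, 0.1092, 0.1126]
ee_rot: [0.471, 0.518, -0.48, 0.529]
ft_force: [-0.6, -1.1, 2.8]
width: 0.197
```

Run:
```python
from h import *
st()
ims=[]
for c,(x,y,w,h) in {"scene":(300,100,100,90),"side":(150,230,130,110)}.items():
    im,d=bot.capture(c); ims.append(cv2.resize(im[y:y+h,x:x+w,::-1],(560,480),interpolation=cv2.INTER_CUBIC))
    for r in bot.mark_of(c,"nut_a")[:3]: 
        p=P(c,r["position"],z=0.008); print(r,p,(p[:2]-[.4992,.1718])@U,(p[:2]-[.4992,.1718])@[.9955,.095])
cv2.imwrite("pics/v6.png",cv2.resize(ims[0],None,fx=.9,fy=.9))
```

```text
t 12.5333 p [0.5308 0.1092 0.1126] nose [0.51   0.314  0.0038] s 0.140513981417964 lat 0.02427043893204413 heading 95.46109001663024 pitch(nose up) -1.182649772823134 roll 0.0025630372709039423 f [-0.5627 -1.0864  2.8048] w 0.19692131921919728
{'position': [363.0, 158.5], 'conf': 0.45} [0.5539 0.3064 0.008 ] 0.12880725544089372 0.06723181843443661
{'position': [354.9, 145.6], 'conf': 0.39} [0.4966 0.307  0.008 ] 0.13479435142736726 0.010209181565897
{'position': [352.7, 145.2], 'conf': 0.38} [0.4925 0.3008 0.008 ] 0.1290648564170916 0.005616660838157283
```

View pics/v6.png

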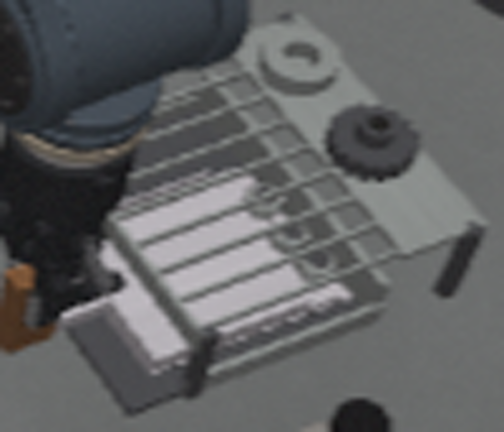

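Call:
send_rows(moves="-0.0001 0 -0.005 0 0 0;-0.0001 0 -0.005 0 0 0;0 0 0 0 0 0")

```text
time_s: 12.98
position: [0.5307, 0.1114, 0.1128]
ee_rot: [0.47, 0.518, -0.481, 0.529]
ft_force: [0.2, -8.3, 3.6]
width: 0.196
```

Call:
send_rows(moves="-0.0001 0 -0.004 0 0 0;-0.0001 0 -0.003 0 0 0;0 0 0 0 0 0")

```text
time_s: 13.23
position: [0.5307, 0.1119, 0.1132]
ee_rot: [0.47, 0.517, -0.481, 0.53]
ft_force: [-0.2, -25.0, 8.5]
width: 0.196
```

Run:
```python
from h import *
st()
ims=[]
for c,(x,y,w,h) in {"scene":(320,110,80,80),"side":(170,250,100,100)}.items():
    im,d=bot.capture(c); ims.append(cv2.resize(im[y:y+h,x:x+w,::-1],(390,390),interpolation=cv2.INTER_CUBIC))
    for r in bot.mark_of(c,"nut_a")[:3]: 
        p=P(c,r["position"],z=0.008); print(r,d[int(r["position"][1]),int(r["position"][0])],(p[:2]-[.4992,.1718])@U,(p[:2]-[.4992,.1718])@[.9955,.095])
cv2.imwrite("pics/v7.png",np.hstack(ims))
```

```text
t 13.2333 p [0.5307 0.1119 0.1132] nose [0.5098 0.3162 0.0037] s 0.1427821368320081 lat 0.024312758391689487 heading 95.50153611230898 pitch(nose up) -1.3909065667285856 roll -0.002824708714999013 f [ -0.2325 -25.0336   8.4934] w 0.19621911155518854
{'position': [356.0, 148.0], 'conf': 0.55} 1.3650234 0.1324304231517114 0.020426869161577644
{'position': [351.7, 146.1], 'conf': 0.48} 1.3844843 0.12390100488405112 0.007452330610081924
{'position': [363.4, 158.2], 'conf': 0.4} 1.2771841 0.1306922132665223 0.06675690546892254
{'position': [246.3, 284.4], 'conf': 0.17} 1.1362311 0.0031512464333391674 -0.00352391855487181
```

View pics/v7.png

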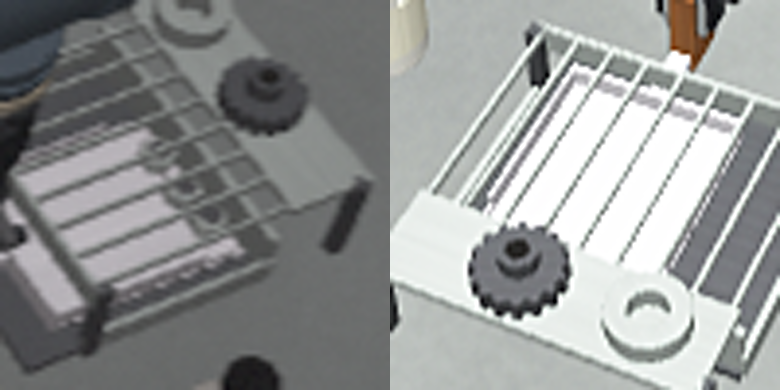

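Call:
send_rows(moves="0.0001 0 0.003 0 0 0;0.0001 0 0.004 0 0 0;0.0001 0 0.006 0 0 0;0.0002 0 0.01 0 0 0;0.0002 0 0.012 0 0 0;0.0002 0 0.012 0 0 0;0.0002 0 0.01 0 0 0;0.0001 0 0.006 0 0 0;0 0 0 0 0 0")

```text
time_s: 14.18
position: [0.5322, 0.0948, 0.1127]
ee_rot: [0.471, 0.518, -0.481, 0.529]
ft_force: [0.1, -1.8, 1.6]
width: 0.2
```

Run:
```python
from h import *
st()
im,d=bot.capture("scene"); cv2.imwrite("pics/v8.png",cv2.resize(im[110:190,300:400,::-1],(750,600),interpolation=cv2.INTER_CUBIC))
for r in bot.mark_of("scene","nut_a")[:4]: 
        p=P("scene",r["position"],z=0.015); print(r,(p[:2]-[.4992,.1718])@U,(p[:2]-[.4992,.1718])@[.9955,.095])
```

```text
t 14.1833 p [0.5322 0.0948 0.1127] nose [0.5114 0.2995 0.0038] s 0.12598810780814232 lat 0.024328093217259244 heading 95.44059721532405 pitch(nose up) -1.2017516094029543 roll -0.004404757783011521 f [ 0.0844 -1.7685  1.5771] w 0.19989920438492223
{'position': [360.7, 158.2], 'conf': 0.51} 0.11823399885741372 0.06679666100683475
{'position': [348.5, 146.4], 'conf': 0.45} 0.10912117040176808 0.008177199659824342
{'position': [351.8, 149.2], 'conf': 0.44} 0.11252992536625127 0.022867318509198566
```

View pics/v8.png

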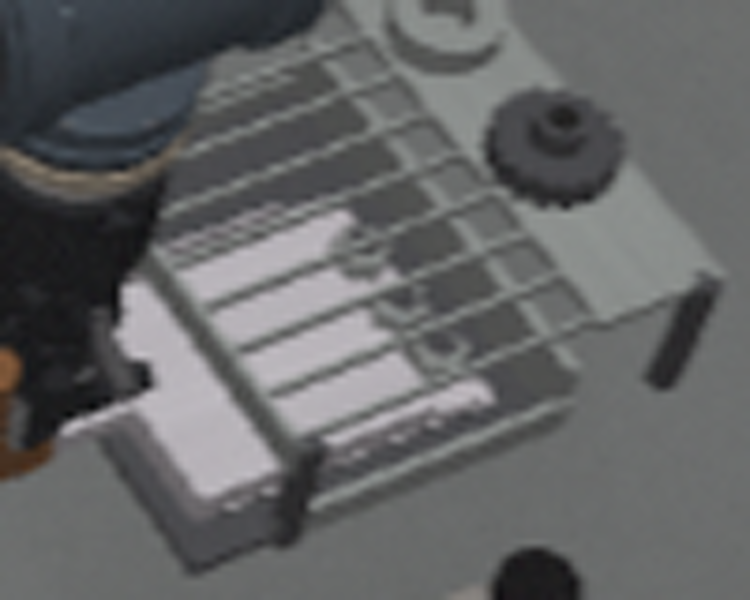

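Call:
send_rows(moves="0 0 0.008 0 0 0;0 0 0.016 0 0.001 0;0 0 0.02 0 0.003 0;0 0 0.02 0 0.003 0;-0.0003 0 0.02 0 0.003 0;-0.001 0 0.02 0 0.003 0;-0.0015 0 0.02 0 0.002 0;-0.0015 0 0.02 0 0 0;-0.001 0 0.01 0 0 0;0 0 0 0 0 0")

```text
time_s: 15.12
position: [0.5364, 0.0486, 0.1128]
ee_rot: [0.493, 0.542, -0.458, 0.504]
ft_force: [0.5, 0.4, -2.7]
width: 0.198
```

Run:
```python
from h import *
st()
im,d=bot.capture("scene"); cv2.imwrite("pics/v9.png",cv2.resize(im[110:190,290:390,::-1],(750,600),interpolation=cv2.INTER_CUBIC))
for r in bot.mark_of("scene","nut_a")[:4]: 
        p=P("scene",r["position"],z=0.03); print(r,(p[:2]-[.4992,.1718])@U,(p[:2]-[.4992,.1718])@[.9955,.095])
```

```text
t 15.1167 p [0.5364 0.0486 0.1128] nose [0.5148 0.2626 0.0237] s 0.08886272207701951 lat 0.024141928393953238 heading 95.43568232401353 pitch(nose up) 4.179544870675027 roll -0.02763266277595942 f [ 0.4582  0.3531 -2.7049] w 0.19786470326993066
{'position': [360.6, 117.0], 'conf': 0.71} 0.2085583505079593 -0.07498492481933106
{'position': [340.7, 145.4], 'conf': 0.59} 0.07885387777533827 0.0027138873033814635
{'position': [343.9, 150.6], 'conf': 0.58} 0.07663159808035025 0.02561028358282377
{'position': [348.6, 158.3], 'conf': 0.46} 0.07329935296713788 0.05873745063660313
```

Call:
send_rows(moves="-0.0007 0 0.01 0 0 0;-0.0015 0 0.02 0 0 0;-0.0022 0 0.03 0 0 0;-0.0029 0 0.04 0 0 0;-0.0029 0 0.04 0 0 0;-0.0029 0 0.04 0 0 0;-0.0029 0 0.04 0 0 0;-0.0029 0 0.04 0 0 0;-0.0029 0 0.04 0 0 0;-0.0029 0 0.04 0 0 0")

```text
time_s: 16.05
position: [0.5463, -0.0539, 0.1129]
ee_rot: [0.493, 0.542, -0.458, 0.504]
ft_force: [0.1, -0.5, -3.3]
width: 0.2
```

Call:
send_rows(moves="-0.0029 0 0.04 0 0 0;-0.0029 0 0.04 0 0 0;-0.0022 0 0.03 0 0 0;-0.0015 0 0.02 0 0 0;-0.0007 0 0.01 0 0 0;0 0 0 0 0 0;0 0 0 0 0 0")

```text
time_s: 16.63
position: [0.5502, -0.0942, 0.1128]
ee_rot: [0.493, 0.542, -0.458, 0.504]
ft_force: [-1.0, -0.5, -2.9]
width: 0.199
```

Run:
```python
from h import *
s=st()
im,d=bot.capture("scene"); cv2.imwrite("pics/v9.png",cv2.resize(im[120:220,230:360,::-1],(780,600),interpolation=cv2.INTER_CUBIC))
for r in bot.mark_of("scene","nut_a")[:4]: 
        p=P("scene",r["position"],z=0.03); print(r,(p[:2]-[.4992,.1718])@U,(p[:2]-[.4992,.1718])@[.9955,.095])
print(s["joint_positions"])
```

```text
t 16.6333 p [ 0.5502 -0.0942  0.1128] nose [0.5285 0.1198 0.0239] s -0.05452664188569885 lat 0.024219409639777614 heading 95.46528701515719 pitch(nose up) 4.222316977914613 roll -0.009989675815712626 f [-0.9746 -0.4886 -2.9404] w 0.19947110842951396
{'position': [313.0, 173.1], 'conf': 0.63} -0.059441741209155595 0.06041372204288838
{'position': [305.1, 166.2], 'conf': 0.55} -0.06859516428968956 0.026559048948867865
{'position': [304.4, 160.8], 'conf': 0.43} -0.06006107337742126 0.006993856702292526
[-0.2767  0.6354  1.7495  0.097   0.786  -0.4417]
```

View pics/v9.png

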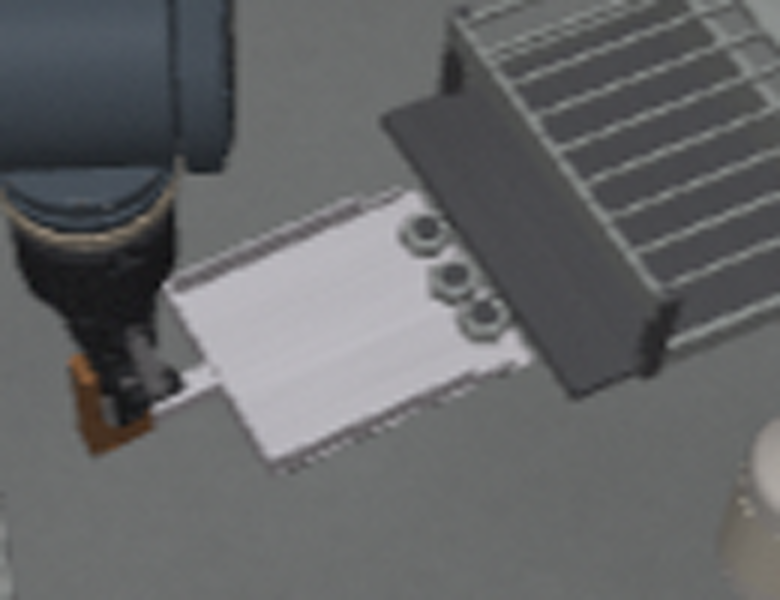

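```bash
cat >> h.py <<'E'
def pose(h,p):  # heading deg, pitch nose-up deg
    return down(h)*Ro.from_rotvec([0,np.radians(p),0])
def nose2tcp(N,h,p): return np.array(N)-pose(h,p).apply([.1045,-.0012,-.208])
def traj(p0,h0,t0,p1,h1,t1,n,keepnose=False):
    """smooth rows from (pos,heading,pitch) to another; keepnose: p0,p1 are nose points"""
    w=np.arange(n+1)/n; w=w*w*(3-2*w); out=[]
    f=lambda a:((nose2tcp if keepnose else lambda P,h,t:P)(np.array(p0)+a*(np.array(p1)-p0),h0+a*(h1-h0),t0+a*(t1-t0)),pose(h0+a*(h1-h0),t0+a*(t1-t0)))
    P,R=f(0); P=P.copy()
    for a in w[1:]:
        Pt,Rt=f(a); d=np.round(R.inv().apply(Pt-P)/.3,3); rv=np.round((R.inv()*Rt).as_rotvec()/(2*np.pi),4)
        P=P+R.apply(d*.3); R=R*Ro.from_rotvec(rv*2*np.pi); out.append(" ".join(f"{x:g}" for x in [*d,*rv])) 
    print("max",max(np.linalg.norm([float(x) for x in o.split()[:3]]) for o in out),max(np.linalg.norm([float(x) for x in o.split()[3:]]) for o in out),"end",P,Pt)
    for i in range(0,len(out),10): print(";".join(out[i:i+10]))
E
python3 - <<'E'
from h import *
s=bot.read_state();p=np.array(s["position"])
print("lift");traj(p,95.46,4.22,p+[0,0,.11],95.46,8,9)
print("carry");traj(p+[0,0,.11],95.46,8,[.474,-.432,.21],45,8,20)
E
```

```text
lift
max 0.061294371682887816 0.0017 end [ 0.5502 -0.0941  0.223 ] [ 0.5502 -0.094   0.2229]
-0.013 0 -0.001 -0 0.0004 -0;-0.033 0 -0.002 -0 0.0009 -0;-0.049 0 -0.004 0 0.0014 0;-0.057 0 -0.006 -0 0.0017 0;-0.061 0 -0.006 -0 0.0017 0;-0.057 0 -0.006 -0 0.0017 -0;-0.049 0 -0.006 -0 0.0014 0;-0.033 0 -0.005 -0 0.0009 -0;-0.013 -0 -0.001 -0 0.0004 -0
carry
max 0.08661408661412992 0.010507616285342742 end [ 0.4741 -0.432   0.2099] [ 0.474 -0.432  0.21 ]
-0.001 -0.003 0.008 0.001 0 0.0001;-0.002 -0.007 0.023 0.0029 0 0.0004;-0.004 -0.011 0.036 0.0045 0 0.0007;-0.005 -0.013 0.048 0.006 0 0.0008;-0.006 -0.013 0.058 0.0073 0 0.001;-0.006 -0.013 0.068 0.0083 0 0.0012;-0.008 -0.009 0.075 0.0091 0 0.0013;-0.008 -0.006 0.08 0.0098 0 0.0014;-0.009 -0 0.085 0.0101 0 0.0014;-0.009 0.005 0.086 0.0104 0 0.0015
-0.009 0.01 0.085 0.0104 -0 0.0014;-0.008 0.016 0.083 0.0101 0 0.0014;-0.008 0.02 0.078 0.0098 0 0.0014;-0.007 0.024 0.072 0.0091 0 0.0013;-0.007 0.025 0.064 0.0083 0 0.0012;-0.005 0.025 0.054 0.0073 0 0.001;-0.004 0.023 0.045 0.006 -0 0.0008;-0.004 0.018 0.033 0.0045 0 0.0007;-0.002 0.012 0.02 0.0029 -0 0.0004;-0 0.005 0.007 0.001 -0 0.0001
```

Call:
send_rows(moves="-0.013 0 -0.001 0 0.0004 0;-0.033 0 -0.002 0 0.001 0;-0.049 0 -0.004 0 0.0014 0;-0.057 0 -0.006 0 0.0017 0;-0.061 0 -0.006 0 0.0017 0;-0.057 0 -0.006 0 0.0017 0;-0.049 0 -0.006 0 0.0014 0;-0.033 0 -0.005 0 0.001 0;-0.013 0 -0.001 0 0.0004 0;0 0 0 0 0 0")

```text
time_s: 17.57
position: [0.5505, -0.0947, 0.2239]
ee_rot: [0.508, 0.558, -0.441, 0.486]
ft_force: [0.1, -0.1, -4.2]
width: 0.197
```

Call:
send_rows(moves="-0.001 -0.003 0.008 0.001 0 0.0001;-0.002 -0.007 0.023 0.003 0 0.0004;-0.004 -0.011 0.036 0.0045 0 0.0007;-0.005 -0.013 0.048 0.006 0 0.0008;-0.006 -0.013 0.058 0.0073 0 0.001;-0.006 -0.013 0.068 0.0083 0 0.0012;-0.008 -0.009 0.075 0.009 0 0.0013;-0.008 -0.006 0.08 0.0098 0 0.0014;-0.009 0 0.085 0.01 0 0.0014;-0.009 0.005 0.086 0.0104 0 0.0015")

```text
time_s: 18.4
position: [0.5112, -0.2657, 0.2157]
ee_rot: [0.618, 0.433, -0.537, 0.376]
ft_force: [-0.0, -0.5, -2.9]
width: 0.198
```

Call:
send_rows(moves="-0.009 0.01 0.085 0.0104 0 0.0014;-0.008 0.016 0.083 0.01 0 0.0014;-0.008 0.02 0.078 0.0098 0 0.0014;-0.007 0.024 0.072 0.009 0 0.0013;-0.007 0.025 0.064 0.0083 0 0.0012;-0.005 0.025 0.054 0.0073 0 0.001;-0.004 0.023 0.045 0.006 0 0.0008;-0.004 0.018 0.033 0.0045 0 0.0007;-0.002 0.012 0.02 0.003 0 0.0004;0 0.005 0.007 0.001 0 0.0001")

```text
time_s: 19.23
position: [0.474, -0.4335, 0.2094]
ee_rot: [0.697, 0.289, -0.606, 0.25]
ft_force: [0.3, -0.5, -3.5]
width: 0.194
```

Run:
```python
from h import *
s=st(); print(s["joint_positions"])
for c in ("scene","side"):
    im,d=bot.capture(c); cv2.imwrite(f"pics/{c}10.png",im[:,:,::-1])
    for r in bot.mark_of(c,"nut_a")[:4]: print(c,r,P(c,r["position"],z=.15))
p=np.array(s["position"]);M=Ro.from_quat(s["ee_rot"]).as_matrix()
h=np.degrees(np.arctan2(-M[1,2],-M[0,2]));t=np.degrees(np.arcsin(-M[2,2]))
N0=p+M@[.1045,-.0012,-.208]; f=np.array([np.cos(np.radians(h)),np.sin(np.radians(h)),0])
N1=np.array([.637,-.2686,.0])-.01*f+[0,0,.09]
print("tip1",N0,N1);traj(N0,h,t,N1,h,0,8,True)
N2=N1*1.;N2[2]=.05
print("tip2");traj(N1,h,0,N2,h,-42,16,True)
```

```text
t 19.2333 p [ 0.474  -0.4335  0.2094] nose [ 0.6292 -0.2767  0.1351] s -0.4587984024499659 lat 0.08679464096450851 heading 44.96256956603041 pitch(nose up) 8.044723994958915 roll -0.05235748259549581 f [ 0.2521 -0.4925 -3.4686] w 0.1935444863682192
[-0.8551  0.6186  1.4806  0.1608  1.0587 -0.1492]
scene {'position': [185.4, 207.9], 'conf': 0.46} [ 0.6257 -0.2931  0.15  ]
scene {'position': [184.9, 217.8], 'conf': 0.43} [ 0.6539 -0.302   0.15  ]
scene {'position': [192.2, 199.7], 'conf': 0.41} [ 0.6074 -0.2697  0.15  ]
side {'position': [280.2, 139.8], 'conf': 0.61} [ 0.6352 -0.2796  0.15  ]
side {'position': [288.0, 149.0], 'conf': 0.6} [ 0.5909 -0.2454  0.15  ]
side {'position': [284.9, 144.5], 'conf': 0.39} [ 0.6103 -0.263   0.15  ]
tip1 [ 0.6292 -0.2767  0.1351] [ 0.6299 -0.2757  0.09  ]
max 0.012806248474865698 0.0041 end [ 0.4835 -0.4234  0.1945] [ 0.4836 -0.4235  0.1945]
0.002 -0 -0.001 -0 -0.001 0;0.006 -0 -0.004 0 -0.0025 -0;0.009 -0 -0.006 -0 -0.0036 0;0.009 -0 -0.007 0 -0.0041 -0;0.01 -0 -0.008 -0 -0.0041 0;0.009 -0.001 -0.008 0 -0.0036 0;0.006 0 -0.006 0 -0.0025 0;0.002 0 -0.002 0 -0.0009 0
tip2
max 0.046097722286464436 0.0109 end [ 0.5708 -0.3364  0.2669] [ 0.5709 -0.3363  0.2668]
-0.004 0 -0.003 0 -0.0013 0;-0.012 -0 -0.008 -0 -0.0037 0;-0.018 0 -0.013 0 -0.0058 0;-0.024 -0 -0.018 0 -0.0074 0;-0.028 -0 -0.022 -0 -0.0089 0;-0.031 0 -0.024 0 -0.0098 0;-0.033 0 -0.028 0 -0.0106 0;-0.035 -0 -0.029 0 -0.0108 0;-0.035 -0 -0.03 0 -0.0109 0;-0.034 0 -0.029 -0 -0.0106 0
-0.032 -0 -0.029 0 -0.0098 0;-0.03 -0 -0.025 0 -0.0088 0;-0.025 -0 -0.022 -0 -0.0075 0;-0.02 -0 -0.018 -0 -0.0058 0;-0.012 -0 -0.011 0 -0.0037 0;-0.005 -0 -0.003 0 -0.0013 0
```

Nuts still ride near the nose, above the tray's middle. Tip.

Call:
send_rows(moves="0.002 0 -0.001 0 -0.001 0;0.006 0 -0.004 0 -0.0025 0;0.009 0 -0.006 0 -0.0036 0;0.009 0 -0.007 0 -0.004 0;0.01 0 -0.008 0 -0.004 0;0.009 0 -0.008 0 -0.0036 0;0.006 0 -0.006 0 -0.0025 0;0.002 0 -0.002 0 -0.001 0")

```text
time_s: 20.1
position: [0.4845, -0.4221, 0.1944]
ee_rot: [-0.653, -0.272, 0.653, -0.271]
ft_force: [0.8, 0.2, -3.0]
width: 0.198
```

Call:
send_rows(moves="-0.004 0 -0.003 0 -0.0013 0;-0.012 0 -0.008 0 -0.0037 0;-0.018 0 -0.013 0 -0.0058 0;-0.024 0 -0.018 0 -0.0074 0;-0.028 0 -0.022 0 -0.0089 0;-0.031 0 -0.024 0 -0.0098 0;-0.033 0 -0.028 0 -0.0106 0;-0.035 0 -0.029 0 -0.0108 0;-0.035 0 -0.03 0 -0.0109 0;-0.034 0 -0.029 0 -0.0106 0")

```text
time_s: 20.93
position: [0.5381, -0.369, 0.2558]
ee_rot: [-0.47, -0.194, 0.795, -0.33]
ft_force: [-0.7, 0.1, -1.9]
width: 0.193
```

Call:
send_rows(moves="-0.032 0 -0.029 0 -0.0098 0;-0.03 0 -0.025 0 -0.0088 0;-0.025 0 -0.022 0 -0.0075 0;-0.02 0 -0.018 0 -0.0058 0;-0.012 0 -0.011 0 -0.0037 0;-0.005 0 -0.003 0 -0.0013 0;0 0 0 0 0 0;0 0 0 0 0 0;0 0 0 0 0 0;0 0 0 0 0 0")

```text
time_s: 21.77
position: [0.5707, -0.3362, 0.2674]
ee_rot: [-0.376, -0.156, 0.844, -0.35]
ft_force: [-0.5, -0.4, -3.1]
width: 0.199
```

Run:
```python
from h import *
s=st(); print(s["joint_positions"])
for c,b in {"scene":(150,170,120,100),"side":(230,130,120,100)}.items():
    im,d=bot.capture(c); x,y,w,h=b; cv2.imwrite(f"pics/{c}11.png",cv2.resize(im[y:y+h,x:x+w,::-1],None,fx=3.3,fy=3.3,interpolation=cv2.INTER_CUBIC))
    for r in bot.mark_of(c,"nut_a")[:5]: u,v=r["position"];print(c,r,P(c,(u,v),z=.015),P(c,(u,v),depth=d[int(v),int(u)]))
cv2.imwrite("pics/v11.png",np.hstack([cv2.imread(f"pics/{c}11.png") for c in("scene","side")]))
```

```text
t 21.7667 p [ 0.5707 -0.3362  0.2674] nose [ 0.6298 -0.2752  0.0507] s -0.45740082091368145 lat 0.0875491144842615 heading 45.05296114511016 pitch(nose up) -41.927297946080124 roll -0.03215667712822239 f [-0.477  -0.4017 -3.0758] w 0.19861902216365915
[-0.4211  0.7181  1.2713 -0.6771  1.4859  0.5411]
scene {'position': [222.0, 231.8], 'conf': 0.45} [ 0.6561 -0.2101  0.015 ] [ 0.6502 -0.2089  0.0033]
scene {'position': [205.8, 248.6], 'conf': 0.45} [ 0.691  -0.2692  0.015 ] [ 0.692  -0.2693  0.0172]
scene {'position': [211.3, 238.0], 'conf': 0.39} [ 0.6646 -0.245   0.015 ] [ 0.6671 -0.2453  0.0201]
side {'position': [264.1, 174.5], 'conf': 0.63} [ 0.6769 -0.2538  0.015 ] [ 0.6778 -0.2554  0.0136]
side {'position': [264.3, 171.6], 'conf': 0.42} [ 0.6841 -0.2683  0.015 ] [ 0.6827 -0.2658  0.0171]
side {'position': [271.5, 182.9], 'conf': 0.36} [ 0.6342 -0.2258  0.015 ] [ 0.6357 -0.2288  0.0124]
```

View pics/v11.png

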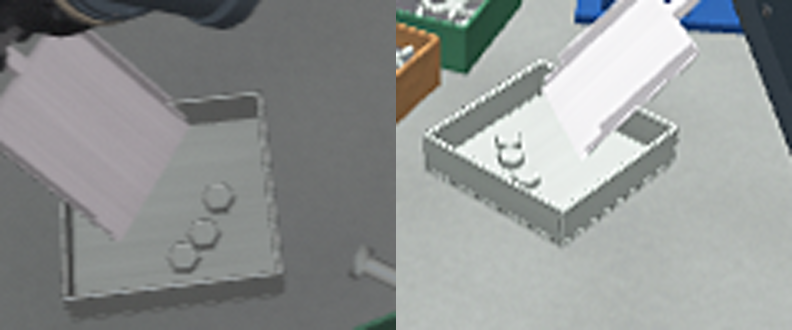

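Run:
```python
from h import *
N=np.array([.6298,-.2752,.0507])
traj(N,45.05,-41.93,N+[0,0,.09],45.05,0,14,True)
p=nose2tcp(N+[0,0,.09],45.05,0); print(p)
traj(p,45.05,0,[.4958,-.1328,.16],97.1,0,16)
```

```text
max 0.04770744176750625 0.0124 end [ 0.4838 -0.4232  0.2453] [ 0.4837 -0.4233  0.2452]
0.004 -0 0.007 -0 0.0017 0;0.012 -0 0.018 0 0.0048 0;0.018 -0 0.027 0 0.0073 0;0.022 -0 0.034 0 0.0093 0;0.024 -0 0.037 0 0.0109 -0;0.026 -0 0.04 0 0.0118 -0;0.027 -0 0.038 0 0.0124 -0;0.025 -0 0.037 0 0.0124 -0;0.023 -0 0.032 0 0.0119 -0;0.021 -0 0.029 0 0.0109 -0
0.017 -0 0.022 0 0.0093 0;0.014 -0 0.017 0 0.0073 -0;0.008 -0 0.011 0 0.0048 -0;0.003 -0 0.003 0 0.0017 -0
[ 0.4837 -0.4233  0.2452]
max 0.09445104552094698 0.0135 end [ 0.4958 -0.1327  0.16  ] [ 0.4958 -0.1328  0.16  ]
0.003 -0.007 -0.008 -0.0016 0 0;0.009 -0.021 -0.023 -0.0046 0 0;0.014 -0.031 -0.036 -0.0071 0 0;0.018 -0.038 -0.049 -0.0093 0 0;0.022 -0.041 -0.061 -0.0109 0 0;0.024 -0.042 -0.07 -0.0122 0 0;0.026 -0.038 -0.079 -0.0131 0 0;0.026 -0.033 -0.084 -0.0135 0 0;0.026 -0.026 -0.087 -0.0135 0 0;0.026 -0.018 -0.085 -0.013 0 0
0.024 -0.01 -0.082 -0.0122 0 0;0.022 -0.003 -0.073 -0.011 0 0;0.018 0.001 -0.062 -0.0092 0 0;0.014 0.004 -0.048 -0.0072 0 0;0.009 0.004 -0.03 -0.0046 0 0;0.003 0.002 -0.011 -0.0016 0 0
```

Call:
send_rows(moves="0.004 0 0.007 0 0.0017 0;0.012 0 0.018 0 0.0048 0;0.018 0 0.027 0 0.0073 0;0.022 0 0.034 0 0.0093 0;0.024 0 0.037 0 0.011 0;0.026 0 0.04 0 0.0118 0;0.027 0 0.038 0 0.0124 0;0.025 0 0.037 0 0.0124 0;0.023 0 0.032 0 0.0119 0;0.021 0 0.029 0 0.011 0")

```text
time_s: 22.8
position: [0.4953, -0.4119, 0.257]
ee_rot: [-0.606, -0.25, 0.697, -0.29]
ft_force: [0.3, 0.1, -2.5]
width: 0.2
```

Call:
send_rows(moves="0.017 0 0.022 0 0.0093 0;0.014 0 0.017 0 0.0073 0;0.008 0 0.011 0 0.0048 0;0.003 0 0.003 0 0.0017 0;0 0 0 0 0 0")

```text
time_s: 23.22
position: [0.4835, -0.4234, 0.2454]
ee_rot: [0.654, 0.271, -0.653, 0.27]
ft_force: [-0.4, 0.0, -1.4]
width: 0.197
```

Call:
send_rows(moves="0.003 -0.007 -0.008 -0.0016 0 0;0.009 -0.021 -0.023 -0.0046 0 0;0.014 -0.031 -0.036 -0.007 0 0;0.018 -0.038 -0.049 -0.0093 0 0;0.022 -0.041 -0.061 -0.011 0 0;0.024 -0.042 -0.07 -0.0122 0 0;0.026 -0.038 -0.079 -0.013 0 0;0.026 -0.033 -0.084 -0.0135 0 0;0.026 -0.026 -0.087 -0.0135 0 0;0.026 -0.018 -0.085 -0.013 0 0")

```text
time_s: 24.05
position: [0.4924, -0.2218, 0.187]
ee_rot: [0.538, 0.459, -0.537, 0.459]
ft_force: [0.0, 0.1, -3.2]
width: 0.198
```

Call:
send_rows(moves="0.024 -0.01 -0.082 -0.0122 0 0;0.022 -0.003 -0.073 -0.011 0 0;0.018 0.001 -0.062 -0.0092 0 0;0.014 0.004 -0.048 -0.0072 0 0;0.009 0.004 -0.03 -0.0046 0 0;0.003 0.002 -0.011 -0.0016 0 0;0 0 0 0 0 0;0 0 0 0 0 0")

```text
time_s: 24.72
position: [0.4967, -0.1323, 0.1606]
ee_rot: [0.469, 0.53, -0.468, 0.53]
ft_force: [0.2, -0.1, -2.1]
width: 0.198
```

Run:
```python
from h import *
s=st()
c="wrist";m=bot.camera_model(c); im,d=bot.capture(c)
v,u=np.mgrid[0:384,0:512]; W=(np.stack([(u-m["cx"])/m["fx"],(v-m["cy"])/m["fy"],np.ones_like(u)],-1)*d[...,None]-np.array(m["t"]))@np.array(m["R"])
k=(u>160)&(u<350)&(v<110); A=W[k]; M=Ro.from_quat(s["ee_rot"]); T=M.inv().apply(A-s["position"])
B=np.c_[np.ones(len(T)),T[:,1:]]; co=np.linalg.lstsq(B,T[:,0],rcond=None)[0]
print("pan plane tool x = ",co,"slopes deg",np.degrees(co[1:]),"z range",T[:,2].min(),T[:,2].max(),"z world",A[:,2].min(),A[:,2].max())
```

```text
t 24.7167 p [ 0.4967 -0.1323  0.1606] nose [0.4699 0.074  0.0562] s -0.09456390275004083 lat -0.0384305602799403 heading 97.07504966169695 pitch(nose up) 0.03821151750152812 roll 0.04899005952197069 f [ 0.1529 -0.0945 -2.05  ] w 0.1979902138161979
pan plane tool x =  [ 0.0955 -0.0005 -0.0692] slopes deg [-0.0285 -3.966 ] z range -0.1173385486998456 -0.06594966814422758 z world 0.055286621319778115 0.22999162662419584
```

Run:
```python
from h import *
s=bot.read_state()
c="wrist";m=bot.camera_model(c); im,d=bot.capture(c)
v,u=np.mgrid[0:384,0:512]; W=(np.stack([(u-m["cx"])/m["fx"],(v-m["cy"])/m["fy"],np.ones_like(u)],-1)*d[...,None]-np.array(m["t"]))@np.array(m["R"])
T=Ro.from_quat(s["ee_rot"]).inv().apply((W-s["position"]).reshape(-1,3)).reshape(W.shape)
for r in range(0,150,10): print(r,np.median(T[r,180:330],0),np.median(T[r,180:220,0]),np.median(T[r,290:330,0]))
```

```text
0 [ 0.1026 -0.0015 -0.1168] 0.10256556772349397 0.10258040511200768
10 [ 0.1026 -0.0015 -0.1125] 0.10250722772519838 0.10268545666099652
20 [ 0.1026 -0.0009 -0.1082] 0.10262416877800626 0.10265514187490737
30 [ 0.1028 -0.0015 -0.1038] 0.10274379415533634 0.102672848710674
40 [ 0.1026 -0.0015 -0.0993] 0.10249123681209021 0.10287234269107251
50 [ 0.1026 -0.0015 -0.0947] 0.10271326347358907 0.10245712380399696
60 [ 0.1027 -0.0015 -0.09  ] 0.10278925118453036 0.10270442389199352
70 [ 0.1026 -0.0009 -0.0853] 0.10255264339643017 0.1026747073443951
80 [ 0.1024 -0.0016 -0.0805] 0.10267010270273405 0.10261428776222598
90 [ 0.1025 -0.0016 -0.0756] 0.10237523118523756 0.10262671905697926
100 [ 0.1026 -0.0011 -0.0706] 0.10265018076625732 0.10277292029038623
110 [ 0.1025 -0.0016 -0.0656] 0.10255089507353866 0.1025130256945327
120 [ 0.1026 -0.0016 -0.0604] 0.10269860281129128 0.10238833810919967
130 [ 0.0866 -0.0011 -0.0567] 0.0866854241903225 0.08664902369519678
140 [ 0.1611 -0.0016 -0.0424] 0.16161012181550793 0.16119603807141292
```

Call:
send_rows(moves="0.02 0 0 0 0 0;0.045 0 0 0 0 0;0.05 0 0 0 0 0;0.04 0 0 0 0 0;0.02 0 0 0 0 0;0.008 0 0 0 0 0;0 0 0 0 0 0;0 0 0 0 0 0")

```text
time_s: 25.48
position: [0.4967, -0.1323, 0.1058]
ee_rot: [0.469, 0.53, -0.468, 0.53]
ft_force: [-0.2, 1.0, -2.3]
width: 0.198
```

Call:
send_rows(moves="0.002 0 0 0 0 0;0.002 0 0 0 0 0;0.001 0 0 0 0 0;0 0 0 0 0 0;0 0 0 0 0 0")

```text
time_s: 25.9
position: [0.4965, -0.132, 0.1041]
ee_rot: [0.468, 0.53, -0.468, 0.53]
ft_force: [-0.0, -0.6, -3.1]
width: 0.199
```

Call:
send_rows(moves="0.002 0 0 0 0 0;0.001 0 0 0 0 0;0 0 0 0 0 0;0 0 0 0 0 0")

```text
time_s: 26.23
position: [0.4966, -0.132, 0.1038]
ee_rot: [0.468, 0.53, -0.468, 0.53]
ft_force: [-3.7, 1.1, 10.0]
width: 0.195
```

Call:
send_rows(moves="0 0 0 0 0 0;0 0 0 0 0 0;0 0 0 0 0 0;0 0 0 0 0 0;0 0 0 0 0 0;0 0 0 0 0 0", grip=0)

```text
time_s: 26.73
position: [0.4965, -0.132, 0.103]
ee_rot: [0.468, 0.53, -0.468, 0.53]
ft_force: [0.2, -1.2, -0.6]
width: 0.499
```

Call:
send_rows(moves="-0.03 0 0 0 0 0;-0.06 0 0 0 0 0;-0.1 0 0 0 0 0;-0.1 0 0 0 0 0;-0.1 0 0 0 0 0;-0.1 0 0 0 0 0;-0.05 0 0 0 0 0;0 0 0 0 0 0;0 0 0 0 0 0")

```text
time_s: 27.48
position: [0.4965, -0.1322, 0.2659]
ee_rot: [0.469, 0.53, -0.468, 0.53]
ft_force: [-0.3, 0.2, -0.3]
width: 0.5
```

Run:
```python
from h import *
s=bot.read_state();print(s["position"],s["width"],s["ft_force"])
a=bot.capture("scene")[0];b=bot.capture("side")[0]
for c in("scene","side"):
    for th,z in(("nut_a",.015),("scoop_nose",0),("scoop_grip",.05)):
        for r in bot.mark_of(c,th)[:3 if th=="nut_a" else 1]: print(c,th,round(r["conf"],2),P(c,r["position"],z=z))
cv2.imwrite("pics/v12.png",np.hstack([cv2.resize(x[y:y+h,q:q+w,::-1],(398,400),interpolation=cv2.INTER_CUBIC) for x,(q,y,w,h) in((a,(150,90,240,241)),(b,(150,140,200,201)))]))
```

```text
[ 0.4965 -0.1322  0.2659] 0.49966702806275254 [-0.2805  0.1805 -0.3129]
scene nut_a 0.62 [ 0.6463 -0.2221  0.015 ]
scene nut_a 0.46 [ 0.6881 -0.2701  0.015 ]
scene nut_a 0.41 [ 0.6665 -0.2425  0.015 ]
scene scoop_nose 0.91 [0.4679 0.0852 0.    ]
scene scoop_grip 0.6 [ 0.5046 -0.134   0.05  ]
side nut_a 0.62 [ 0.64   -0.2292  0.015 ]
side nut_a 0.54 [ 0.6861 -0.2659  0.015 ]
side nut_a 0.53 [ 0.6756 -0.2641  0.015 ]
side scoop_nose 0.68 [0.4669 0.088  0.    ]
side scoop_grip 0.7 [ 0.4949 -0.1315  0.05  ]
```

View pics/v12.png

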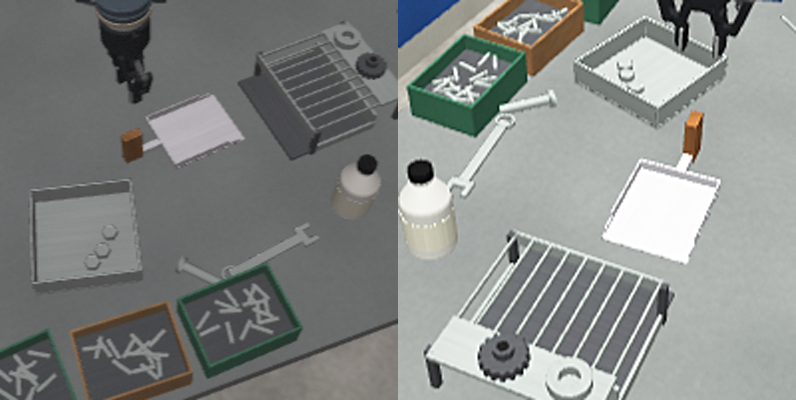

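Picture 12 shows three nuts in the tray (left panel at about (110,231), (103,250) and (92,262)). The scoop lies flat on the bench, the shelf floor is empty, the gripper is clear, and the other parts are in place.

```bash
python3 -c "
from rig import bot
print(bot.close_job())"
```

```text
the job is handed in; nothing more can be done
None
```

The job is done and handed in at about 27.5 s of the 67 s allowed. I slid the scoop under the lip to the stop wall and drew the three nuts out on its pan. I tipped them into the tray, laid the scoop flat back at its starting place and let go.

- **Final check:** the last pictures from two cameras show all three nuts in the tray, the shelf floor empty and the scoop flat on the bench. The gripper is clear (TCP at z = 0.27 m, near-zero force), and the other parts look unmoved.
- **Forces:** the highest wrist reading I saw was about 26 N, when the scoop reached the stop wall, against the 120 N limit. Readings came only at the end of each move.
- **Disagreements:**
  - The wall was met about 3 mm deeper than I had measured.
  - At the end, the networks' nose mark lay about 10 mm farther along than the arm's own position gave (y about 0.086 against 0.075). The two cameras also differed by about 10 mm on the grip and on one nut. None of these changes the outcome.

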